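# Nudge a saw flywheel into its three-button nest

### The job

Nudge the larger of the two finned flywheels along the fixture's deck and over the step, until it has dropped fully home in the nest: lying level on all three rest buttons, up by the two locating posts. Slide it, do not lift it off the deck, and leave the smaller flywheel where it is.

Things in the scene. Friction and masses are not known exactly. Their poses are not given: they have to be found in the camera images.
- flywheel_center (a point): Larger flywheel: plain cast-aluminium disc lying loose and flat on the fixture's deck, about 250 g. Rim 68 mm in diameter, 22 mm high; ten radial fins 4 mm above the rim's top; steel hub 24 mm in diameter up to 36 mm above the underside. The point is on its axis, half-way up (18 mm above its underside); z is its axis, up. It slides when pushed.
- small_center (a point): Smaller flywheel, same shape and material: rim 48 mm in diameter, 18 mm high; hub 18 mm in diameter, up to 30 mm. It lies loose on the deck beside the larger one, centres 9 to 12 cm apart; which is on the left varies. The point is on its axis, half-way up (15 mm above its underside). To be left where it is.
- nest_seat (a point): Seat of the fixed metal nest: centre of three 2 mm high brass rest buttons, at their tops, 14 mm above the bench. Home: underside at this height, axis within about 4 mm. x points from deck into nest, z up. Two fixed steel posts 12 mm in diameter, tops 26 mm above this point, stand 40.5 mm from it, 50 degrees either side of +x; they stop the larger flywheel's rim when it is home.
- deck_edge (a point): Middle of the deck's edge, on the deck's flat top, 6 mm above the seat point and 38 mm before it (-x); same axes as the seat. The deck, 200 mm wide, runs from here 137 mm back along -x; both flywheels start on it, 80 to 105 mm before the seat and 45 to 58 mm to either side. Here a straight step goes 8 mm down to the nest's floor (200 mm wide, 103 mm long).
Mind the look-alikes: they are no part of the job. What is shaped like the part that bears flywheel_center but green or turquoise is not meant.

How it is judged (in metres and radians):
At the end, for the whole second after the job is handed in: The larger flywheel rests level (within 7 degrees) on the three rest buttons, its underside within 2 mm above their tops, its axis within 10 mm of the seat's centre, and at rest; the smaller flywheel is within 20 mm of where it started (horizontal distance between flywheel_center and nest_seat below 0.01 m and z of flywheel_center in the frame of nest_seat between 0.014 and 0.02 m and angle between flywheel_center's own z axis and vertical below 0.12 rad and linear speed of flywheel below 0.02 m/s and distance of small_center from where it was at the start of the episode below 0.02 m); the robot touches nothing.
It fails at once if the larger flywheel is lifted more than 15 mm off the deck (z of flywheel_center in the frame of nest_seat above 0.039 m).
It fails at once if the smaller flywheel is moved more than 20 mm (distance of small_center from where it was at the start of the episode above 0.02 m).
It also fails if it takes over 32 s, if anything falls off the work surface, if the arm or the gripper's body presses on something with over 40 N, if the wrist force passes 120 N, or if a joint passes its speed limit or range.

### The arm

A 6-joint arm with a two-finger parallel gripper is mounted at the origin on the work surface. World frame = base frame: x ahead of the robot, y to its left, z up, the work surface at z = 0. Lengths are in mm, angles in degrees, forces in N, time in s.
With the tool pointing down it reaches from about 350 to 850 mm from the base axis. Payload 8.1 kg.
Tool frame: the origin (TCP) lies at the very end of the fingers, on their centre line; the grasp point (between the pads) lies 19 mm behind it (r.grip_depth is the distance from the TCP to the grasp point, in mm); z points along the fingers, y is the direction in which the jaws open and shut (so a half turn about z gives the same grasp; the last joint's range is limited). The gripper opens to 85 mm and grips with 20 to 120 N. Pads are 22 mm wide; open, the fingers measure 114 mm over their backs; the gripper's body (76 mm by 85 mm) begins 54 mm behind the grasp point. The pads swing forward as they close: fully open they stand 13 mm farther back than shut.
Start: joints at [70.279, 7.471, 85.268, -0, 87.261, -4.893], TCP at [153.53, 580.029, 231.292] pointing down, gripper open.
Joint ranges: [-169.43, 169.43], [-51.17, 129.36], [1.28, 143.12], [-76.62, 256.62], [0, 156.53], [-152.29, 152.29]. Speed limits (degrees/s): [136.94, 136.94, 159.86, 180, 180, 180].

### API

Orientations are given as [roll, pitch, yaw] about the fixed x, y, z axes, in that order (R = Rz(yaw) Ry(pitch) Rx(roll)).
In Python, from bench import status, viewer, hand_in, r gives the robot as it stands.
- The arm moves only by the shell command python3 -m crank 'ROWS' [OPENING] [FORCE]. ROWS is a JSON object of lists of equal length, an entry for each row: "slide": the shift along the tool's x, y, z in m, a list of three; "twist": the turn about the tool's z in rad. A call has 1 to 8 rows; each row shifts and turns the commanded pose from where the row before left it, along the tool's axes as they then stand; what a row does not reach is not made up. A row lasts 1/10 s, in which the tool goes at most 50 mm and 8.59 degrees, less where a joint would pass 70% of its speed; a pose out of reach is approached as far as the arm can. A call with a gripper value outside its range is refused whole. OPENING is the closure, from 0 (fully open) to 1 (shut), set as the call begins (- or left out, the last holds). The fingers move at their own pace and stop on an object; FORCE is the grip in N (left out, the last holds). Time passes only in rows, so rows that do not move let the fingers close. It gives the time, the measured TCP pose, the force and the opening at its end, in the units of the state.
- status.sense(): the state, without advancing time (a new reading comes with each control period).
- viewer.snapshot(name): name is "scene" or "top"; returns a dict with "img" (420x560x3 uint8, red, green, blue), "fx", "fy", "cx", "cy" (pixels), "R" (3x3) and "t" (3): a world point X has camera coordinates R X + t. Camera axes: x right, y down, z forward; pixel columns grow to the right and rows downward; lengths in mm; the calibration is good to about 2 mm. A picture is of the moment at which its call begins. There is no depth.
- hand_in(): hands the job in, once; it reports no verdict.
The state is a dict: "time": time; "joint_pos": joint angles; "qd": joint speeds; "joint_efforts": joint torques, N m; "tool_pos": TCP position; "tcp_rot": TCP orientation; "ft_force": force on the tool from outside, world axes, zero at the start; "wrist_torque": the same for the moment, N m; "finger_gap": finger opening in mm.
Only numpy, scipy, OpenCV 4.12 (cv2) and the standard library are available. Lean on these libraries where they do the work, as an engineer would, in place of code of your own. Each camera call takes 0.05 s, during which the arm holds its last target.

## Working session

There is one attempt and no reset: what is moved stays moved. The work goes in short steps, Python scripts to look and compute and a shell command to move; the robot and the scene stay as the last step left them, time stands still between calls to the robot, and variables do not carry over. Pictures are saved under pics/ and viewed, and the job is handed in when it is done.

```bash
ls; mkdir -p pics; python3 - <<'E'
from bench import status, viewer, r
import cv2,pickle
s=status.sense(); print(s)
for n in("scene","top"):
    d=viewer.snapshot(n); cv2.imwrite(f"pics/{n}0.png",d["img"][:,:,::-1]); pickle.dump(d,open(f"{n}.pkl","wb"))
    print(n,d["fx"],d["fy"],d["cx"],d["cy"],d["R"],d["t"])
E
```

```text
pics
{'time': 0.0, 'joint_pos': array([ 7.02784436e+01,  7.51577275e+00,  8.53309534e+01, -4.29084365e-04,
        8.72610736e+01, -4.89199863e+00]), 'qd': array([-0.0232075 ,  0.04216179,  0.01201287,  0.0671006 , -0.02023125,
       -0.00791799]), 'joint_efforts': array([ 1.17116208e-03, -5.69368708e+01, -5.00575054e+01,  2.23066795e-04,
        1.42144339e-02, -2.72364582e-05]), 'tool_pos': array([153.34723998, 579.49338826, 230.22145791]), 'tcp_rot': array([-1.79892556e+02, -8.76591825e-03,  1.65170455e+02]), 'ft_force': array([ 0.76655242, -0.01928416,  0.66295231]), 'wrist_torque': array([-0.00187697, -0.00310005,  0.01801871]), 'finger_gap': 85.29680814459427}
scene 393.69792276022207 393.69792276022207 279.2125216020103 204.79179124944548 [[ 0.02170208  0.99973024  0.00827417]
 [ 0.68373517 -0.00880338 -0.72967713]
 [-0.72940745  0.02149286 -0.68374178]] [  55.3368126  -292.41239678 1052.79239982]
top 538.0001704079963 538.0001704079963 275.51088934719434 214.08774354572162 [[ 0.02377637 -0.99957955 -0.01659525]
 [-0.98598382 -0.02070445 -0.16555127]
 [ 0.16513807  0.02029886 -0.98606155]] [-63.86234447 474.89582942 866.32006166]
```

View pics/scene0.png

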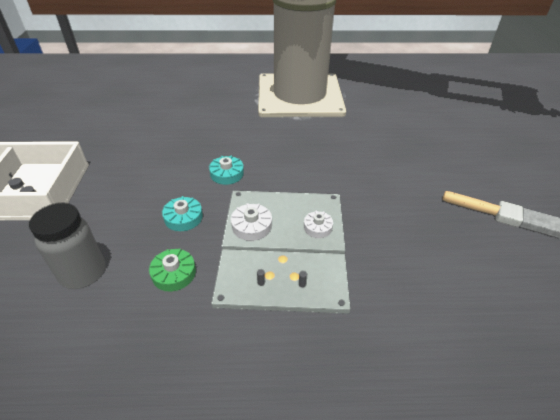

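View pics/top0.png

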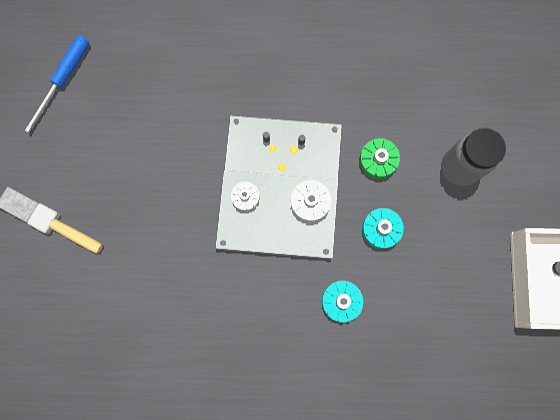

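```bash
python3 - <<'E'
import cv2
a=cv2.imread("pics/top0.png")[105:270,205:355]; cv2.imwrite("pics/topc.png",cv2.resize(a,None,fx=3.6,fy=3.6,interpolation=cv2.INTER_CUBIC))
a=cv2.imread("pics/scene0.png")[180:315,205:360]; cv2.imwrite("pics/scenec.png",cv2.resize(a,None,fx=4,fy=4,interpolation=cv2.INTER_CUBIC))
E
```

```text
(no output)
```

View pics/topc.png

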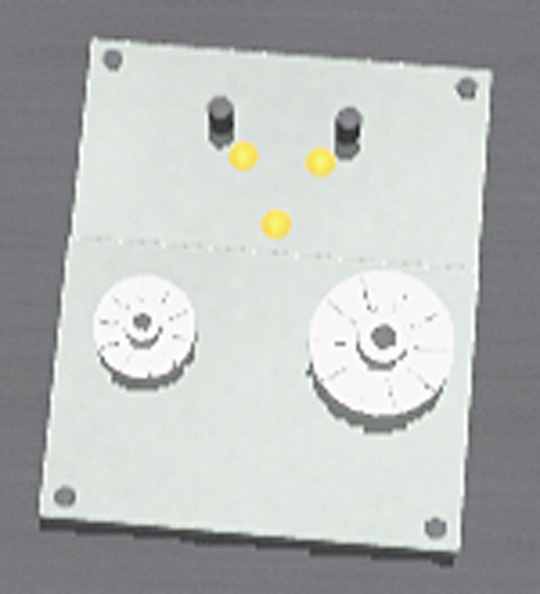

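View pics/scenec.png

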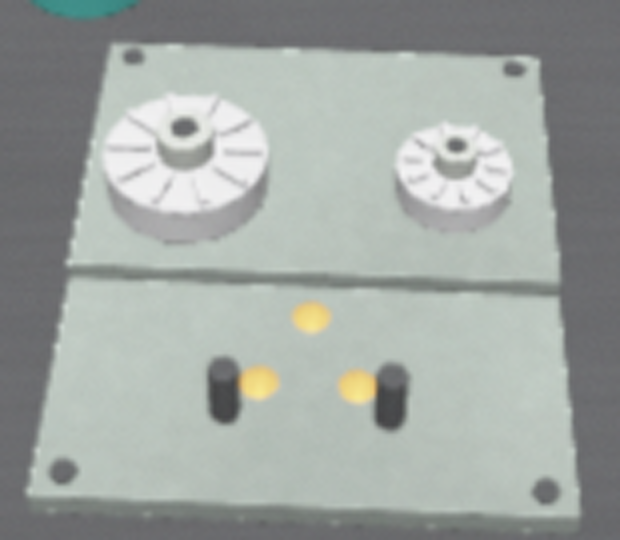

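```bash
cat >h.py <<'E'
import pickle,numpy as np
D={n:pickle.load(open(n+".pkl","rb")) for n in("scene","top")}
def bp(n,u,v,z):
    d=D[n]; R=np.array(d["R"]);t=np.array(d["t"])
    ray=R.T@np.array([(u-d["cx"])/d["fx"],(v-d["cy"])/d["fy"],1]); c=-R.T@t
    return (c+ray*(z-c[2])/ray[2])[:2]
def proj(n,X):
    d=D[n]; p=np.array(d["R"])@X+d["t"]; return d["cx"]+d["fx"]*p[0]/p[2],d["cy"]+d["fy"]*p[1]/p[2]
E
python3 - <<'E'
from h import *
np.set_printoptions(precision=1,suppress=True)
T=lambda u,v,z:bp("top",(u+.5)/3.6-.5+205,(v+.5)/3.6-.5+105,z)
S=lambda u,v,z:bp("scene",(u+.5)/4-.5+205,(v+.5)/4-.5+180,z)
ts={}
for n,f,pts in(("top",T,dict(b1=(244,156,14),b2=(320,162,14),b3=(277,224,14),p1=(220,106,40),p2=(349,117,40),big=(383,336,56),small=(143,321,50),h1=(113,60,12),h2=(467,88,12),h3=(65,496,20),h4=(436,527,20),e1=(78,238,20),e2=(470,266,20))),
 ("scene",S,dict(b1=(358,387,14),b2=(259,382,14),b3=(311,318,14),p1=(392,374,40),p2=(223,368,40),big=(185,127,56),small=(457,146,50),h1=(546,491,12),h2=(63,471,12),h3=(514,69,20),h4=(133,57,20),e1=(559,284,20),e2=(67,264,20)))):
    q={k:f(*v) for k,v in pts.items()}
    seat=(q['b1']+q['b2']+q['b3'])/3
    print(n,"seat",seat); [print(k,v) for k,v in q.items()]
    x=(q['b1']+q['b2'])/2-q['b3']; print("ax buttons",np.degrees(np.arctan2(x[1],x[0])))
    y=q['p1']-q['p2']; print("posts",np.linalg.norm(y),np.degrees(np.arctan2(-y[0],y[1])))
    x=q['h1']+q['h2']-q['h3']-q['h4']; a=np.arctan2(x[1],x[0]); print("holes",np.degrees(a))
    x=q['e1']-q['e2'];print("edge",np.degrees(np.arctan2(-x[0],x[1])))
    pm=(q['p1']+q['p2'])/2; c,s=np.cos(a),np.sin(a); A=np.array([[c,s],[-s,c]])
    print("seat from posts",pm-26.03*A[0]); 
    for k in("big","small","p1","p2"): print(k,A@(q[k]-seat))
E
```

```text
top seat [586.6 -62.5]
b1 [598.7 -44.4]
b2 [596.4 -81.7]
b3 [564.7 -61.4]
p1 [615.6 -33.1]
p2 [611.2 -94.9]
big [ 501.7 -111.8]
small [507.7  -0.5]
h1 [647.4  21.9]
h2 [ 636.1 -153.6]
h3 [428.5  36.1]
h4 [ 417.7 -139.6]
e1 [554.3  34.9]
e2 [ 544.1 -154.9]
ax buttons -2.9999717962417956
posts 61.984873034977404 -4.007635409552661
holes -3.699141143076171
edge -3.0629662840005385
seat from posts [587.4 -62.3]
big [-81.5 -54.6]
small [-82.7  56.8]
p1 [27.  31.2]
p2 [ 26.7 -30.7]
scene seat [590.1 -64. ]
b1 [602.3 -45.7]
b2 [599.4 -83.6]
b3 [568.4 -62.8]
p1 [616.  -34.8]
p2 [612.3 -96.6]
big [ 501.8 -113.2]
small [508.3  -1.5]
h1 [648.2  20.5]
h2 [ 636.8 -155.5]
h3 [428.1  34.9]
h4 [ 417.5 -141.4]
e1 [557.3  37.2]
e2 [ 543.9 -161.2]
ax buttons -3.3049433643974755
posts 61.85960321296772 -3.398321565068899
holes -3.7038261311743494
edge -3.88457763434912
seat from posts [588.2 -64. ]
big [-84.9 -54.8]
small [-85.6  57.1]
p1 [24.  30.8]
p2 [ 24.3 -31.1]
```

```bash
python3 -m crank '{"slide":[[0,0,0],[0,0,0],[0,0,0],[0,0,0],[0,0,0],[0,0,0],[0,0,0]],"twist":[0.1436,0.1436,0.1436,0.1436,0.1436,0.1436,0.1436]}' 0.47 40
python3 -m crank '{"slide":[[0,0,0],[0,0,0],[0,0,0],[0,0,0],[0,0,0],[0,0,0],[0,0,0]],"twist":[0.1436,0.1436,0.1436,0.1436,0.1436,0.1436,0.1436]}'
```

```text
time: 0.8
tool_pos: [153.4, 579.7, 230.7]
tcp_rot: [-180.0, 0.1, 107.2]
ft_force: [0.2, -0.4, 0.4]
finger_gap: 45.3
time: 1.5
tool_pos: [153.4, 579.7, 230.6]
tcp_rot: [180.0, 0.1, 49.6]
ft_force: [-0.0, 0.5, 0.2]
finger_gap: 45.4
```

```bash
python3 -m crank '{"slide":[[-0.013,0.0436,0],[-0.013,0.0436,0],[-0.013,0.0436,0],[-0.013,0.0436,0],[-0.013,0.0436,0]],"twist":[0,0,0,0,0]}'
python3 -m crank '{"slide":[[-0.013,0.0436,0],[-0.013,0.0436,0],[-0.013,0.0436,0],[-0.013,0.0436,0],[-0.013,0.0436,0]],"twist":[0,0,0,0,0]}'
python3 -m crank '{"slide":[[-0.0285,0.0345,0],[-0.0285,0.0345,0],[-0.0285,0.0345,0],[-0.0285,0.0345,0],[-0.0285,0.0345,0],[-0.0285,0.0345,0],[-0.0285,0.0345,0],[-0.0285,0.0345,0]],"twist":[0,0,0,0,0,0,0,0]}'
python3 -m crank '{"slide":[[0,0,0.03],[0,0,0.03]],"twist":[0,0]}'
```

```text
time: 2.0
tool_pos: [279.1, 388.3, 230.8]
tcp_rot: [180.0, 0.0, 50.0]
ft_force: [2.0, 0.8, 0.6]
finger_gap: 45.0
time: 2.5
tool_pos: [404.3, 198.4, 231.1]
tcp_rot: [-180.0, 0.0, 50.0]
ft_force: [0.6, 1.0, -0.1]
finger_gap: 45.3
time: 3.3
tool_pos: [468.4, -153.8, 231.0]
tcp_rot: [-180.0, -0.0, 50.0]
ft_force: [1.4, 0.1, 0.2]
finger_gap: 45.5
time: 3.5
tool_pos: [469.0, -153.9, 171.0]
tcp_rot: [179.9, -0.0, 49.8]
ft_force: [0.0, 0.2, -0.2]
finger_gap: 45.1
```

```bash
python3 -m crank '{"slide":[[0,0,0.035],[0,0,0.035],[0,0,0.035],[0,0,0.02]],"twist":[0,0,0,0]}'
cat >look.py <<'E'
import sys,cv2,numpy as np
from bench import viewer
k=sys.argv[1]; o=[]
for n,(a,b,c,d) in (("scene",(170,315,205,365)),("top",(105,270,205,355))):
    im=viewer.snapshot(n)["img"][:,:,::-1]; o.append(cv2.resize(im[a:b,c:d],(400,int(400*(b-a)/(d-c))),interpolation=cv2.INTER_CUBIC))
h=max(x.shape[0] for x in o)
o=[cv2.copyMakeBorder(x,0,h-x.shape[0],0,0,cv2.BORDER_CONSTANT) for x in o]
cv2.imwrite(f"pics/{k}.png",np.hstack(o))
E
python3 look.py a1
```

```text
time: 3.9
tool_pos: [466.3, -151.0, 42.7]
tcp_rot: [-179.7, 0.1, 50.0]
ft_force: [0.1, 0.2, -0.5]
finger_gap: 45.4
```

View pics/a1.png

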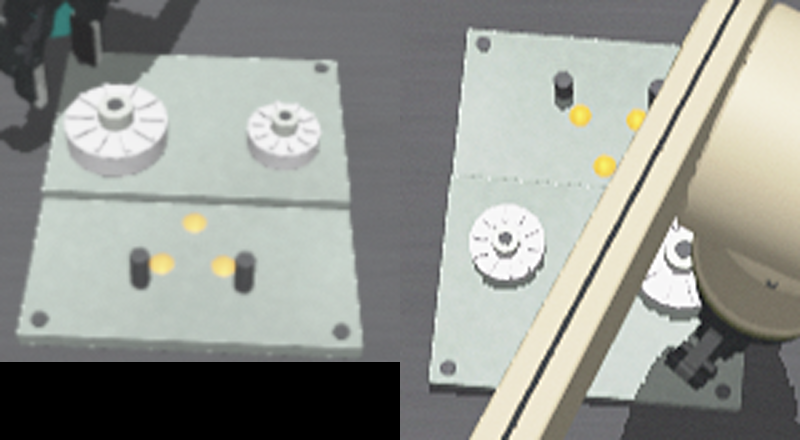

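```bash
python3 -m crank '{"slide":[[0,0,0.012],[0,0,0.005],[0,0,0]],"twist":[0,0,0]}'
sed -i 's/(170,315,205,365)/(160,315,195,365)/' look.py
python3 look.py a2
```

```text
time: 4.3
tool_pos: [468.8, -152.0, 29.4]
tcp_rot: [180.0, -0.0, 50.0]
ft_force: [0.0, 0.4, -0.8]
finger_gap: 45.1
```

View pics/a2.png

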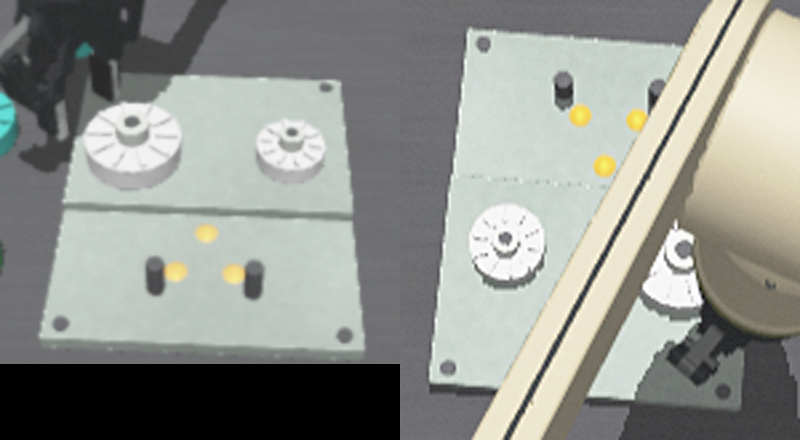

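```bash
python3 -m crank '{"slide":[[0,0,0.005],[0.008,0,0],[0.006,0,0],[0.006,0,0],[0.006,0,0],[0.006,0,0]],"twist":[0,0,0,0,0,0]}'
python3 look.py a3
```

```text
time: 5.0
tool_pos: [489.5, -127.1, 24.4]
tcp_rot: [-180.0, 0.0, 50.0]
ft_force: [-0.6, -2.3, -0.0]
finger_gap: 45.7
```

View pics/a3.png

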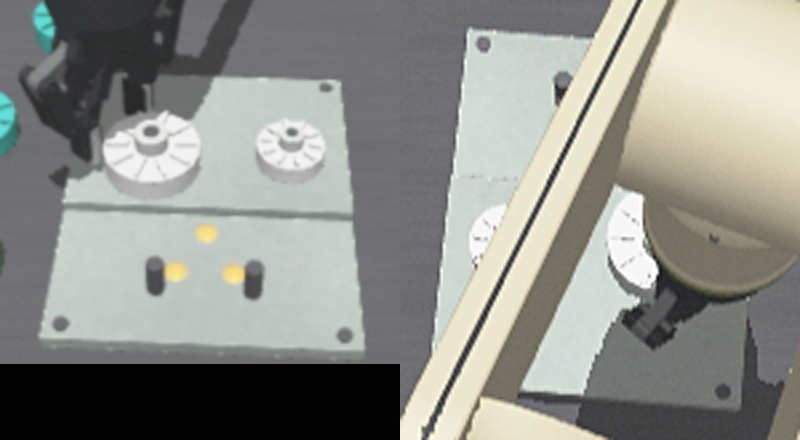

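```bash
cat >>h.py <<'E'
SEAT=np.array([588,-63.]);A=np.radians(-3.6);M=np.array([[np.cos(A),np.sin(A)],[-np.sin(A),np.cos(A)]])
def sc(u,v,z=56):
    p=bp("scene",(u+.5)*.425-.5+195,(v+.5)*.425-.5+160,z); return p,M@(p-SEAT)
E
python3 -c "
from h import *
print(sc(151,133),M@(np.array([489.5,-127.1])-SEAT))"
```

```text
(array([513.27202719, -99.90204743]), array([-72.2634155, -41.5214379])) [-94.28076045 -70.15837947]
```

```bash
python3 -m crank '{"slide":[[0.006,0,0],[0.006,0,0],[0.006,0,0],[0.006,0,0],[0.006,0,0],[0.006,0,0],[0.006,0,0],[0.004,0,0]],"twist":[0,0,0,0,0,0,0,0]}'
python3 look.py a4
```

```text
time: 5.9
tool_pos: [519.2, -91.7, 24.3]
tcp_rot: [-180.0, -0.0, 50.0]
ft_force: [-2.1, -2.4, 1.1]
finger_gap: 45.5
```

View pics/a4.png

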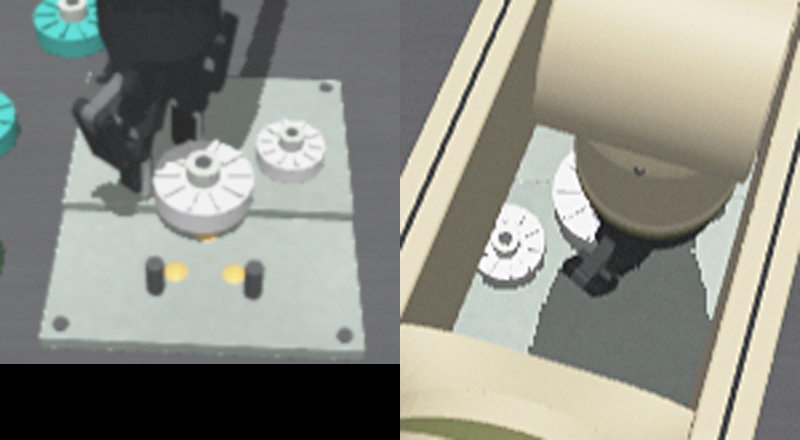

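```bash
python3 -c "
from h import *
print(sc(203,161),sc(292,131,50),M@(np.array([519.2,-91.7])-SEAT))"
```

```text
(array([540.28443579, -64.75207773]), array([-47.51139457,  -4.74470547])) (array([506.55938932,  -1.45622141]), array([-85.14427207,  56.30863774])) [-66.86215101 -32.96335485]
```

```bash
python3 -m crank '{"slide":[[-0.015,0,0],[-0.015,0,0],[-0.015,0,0],[0,0,0],[0,0,0],[0,0,0],[0,0,0],[0,0,0]],"twist":[0,0,0,0.1397,0.1397,0.1397,0.1397,0.1397]}' 0.65
python3 -m crank '{"slide":[[0,0,0],[0,0,0]],"twist":[0.1397,0]}'
python3 look.py a5
python3 -c "
from h import *
from bench import status
p=status.sense()['tool_pos'];print(p,M@(p[:2]-SEAT))"
```

```text
time: 6.8
tool_pos: [488.9, -127.8, 24.3]
tcp_rot: [180.0, 0.0, 9.6]
ft_force: [0.3, -0.5, -1.0]
finger_gap: 30.3
time: 7.0
tool_pos: [489.0, -127.7, 24.3]
tcp_rot: [180.0, 0.0, 1.8]
ft_force: [-0.1, -1.3, -0.6]
finger_gap: 30.1
[ 489.31459662 -127.45086714   24.31619928] [-94.44376685 -70.52019582]
```

View pics/a5.png

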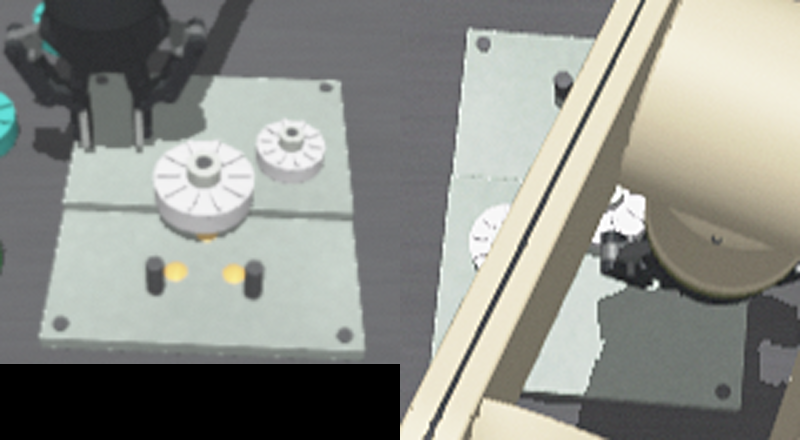

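```bash
python3 -m crank '{"slide":[[0,-0.0152,0],[0,-0.0152,0],[0,-0.0152,0],[0.001,-0.0152,0],[0,0,0]],"twist":[0,0,0,0,0]}' 
python3 look.py a6
python3 -c "
from h import *
from bench import status
p=status.sense()['tool_pos'];print(p,M@(p[:2]-SEAT))"
```

```text
time: 7.6
tool_pos: [488.4, -63.2, 24.1]
tcp_rot: [-180.0, 0.0, 2.2]
ft_force: [-0.1, 0.5, -0.1]
finger_gap: 30.1
[488.71497528 -64.94517473  24.26643702] [-98.96696988  -8.17549465]
```

View pics/a6.png

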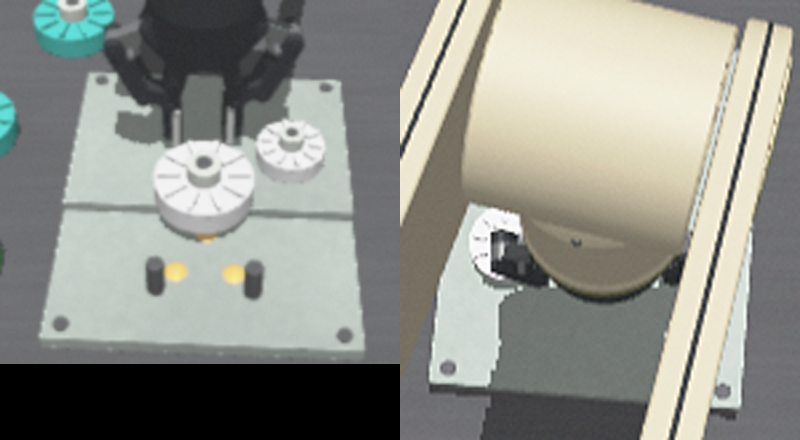

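```bash
python3 -m crank '{"slide":[[0.006,0,0],[0.006,0,0],[0.005,0,0],[0.005,0,0],[0.005,0,0],[0.005,0,0],[0.005,0,0],[0,0,0]],"twist":[0,0,0,0,0,0,0,0]}' 
python3 look.py a7
python3 -c "
from h import *
from bench import status
p=status.sense()['tool_pos'];print(p,M@(p[:2]-SEAT))"
```

```text
time: 8.5
tool_pos: [526.8, -64.8, 24.5]
tcp_rot: [180.0, -0.1, 1.9]
ft_force: [0.4, -0.6, 1.0]
finger_gap: 29.8
[526.28159318 -64.7616067   24.25709591] [-61.48600744  -5.6334614 ]
```

View pics/a7.png

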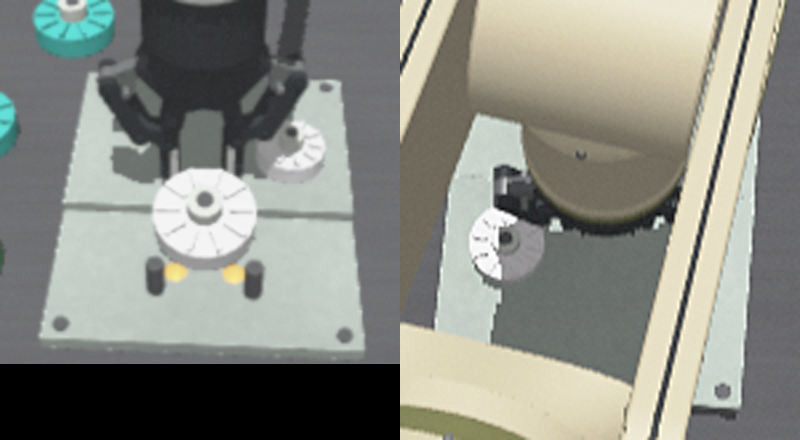

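```bash
python3 -m crank '{"slide":[[0.004,0,0],[0.004,0,0],[0.004,0,0],[0.003,0,0],[0,0,0]],"twist":[0,0,0,0,0]}' 
python3 look.py a8
```

```text
time: 9.1
tool_pos: [541.6, -64.1, 24.5]
tcp_rot: [180.0, -0.1, 2.0]
ft_force: [0.9, 0.8, -1.0]
finger_gap: 30.2
```

View pics/a8.png

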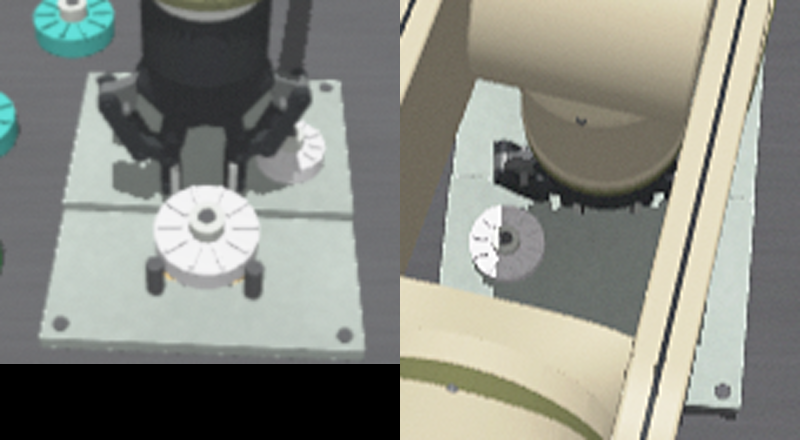

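```bash
python3 -m crank '{"slide":[[0.003,0,0],[0.002,0,0],[0,0,0]],"twist":[0,0,0]}' 
python3 look.py a9;python3 -c "
from h import *
from bench import status
p=status.sense()['tool_pos'];print(p,M@(p[:2]-SEAT))"
```

```text
time: 9.5
tool_pos: [545.9, -63.9, 24.3]
tcp_rot: [-180.0, -0.0, 2.0]
ft_force: [0.2, -0.3, -0.7]
finger_gap: 29.8
[545.73872672 -63.91777522  24.24211155] [-42.12025273  -3.5695715 ]
```

View pics/a9.png

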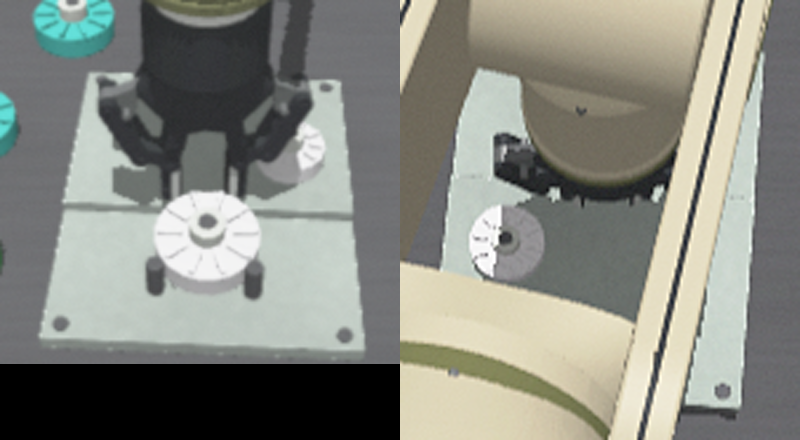

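```bash
python3 -c "
from h import *
print(sc(208,219,50))
for z in (14,40,50):
  p=proj('scene',np.array([588,-63,z])); print(((p[0]+.5-195)/.425, (p[1]+.5-160)/.425))
"
python3 - <<'E'
from bench import viewer
import cv2
im=viewer.snapshot("scene")["img"][:,:,::-1][225:300,240:320]
cv2.imwrite("pics/a10.png",cv2.resize(im,None,fx=7,fy=7,interpolation=cv2.INTER_CUBIC))
E
```

```text
(array([585.45883065, -62.6263504 ]), array([-2.55961659,  0.21335094]))
(np.float64(207.22804962025882), np.float64(257.6364863909826))
(np.float64(207.79895936937103), np.float64(232.62168308653426))
(np.float64(208.02772645222296), np.float64(222.59809601524907))
```

View pics/a10.png

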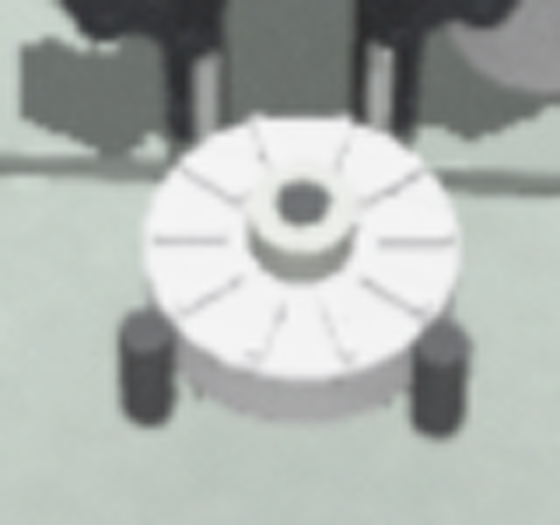

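```bash
python3 -m crank '{"slide":[[0.0015,0,0],[0.0015,0,0],[0,0,0]],"twist":[0,0,0]}' 
python3 - <<'E'
from bench import viewer
import cv2
im=viewer.snapshot("scene")["img"][:,:,::-1][225:300,240:320]
cv2.imwrite("pics/a11.png",cv2.resize(im,None,fx=7,fy=7,interpolation=cv2.INTER_CUBIC))
E
```

```text
time: 9.95
tool_pos: [547.6, -64.0, 23.6]
tcp_rot: [180.0, 0.2, 2.0]
ft_force: [-3.9, -1.2, -1.1]
finger_gap: 30.3
```

View pics/a11.png

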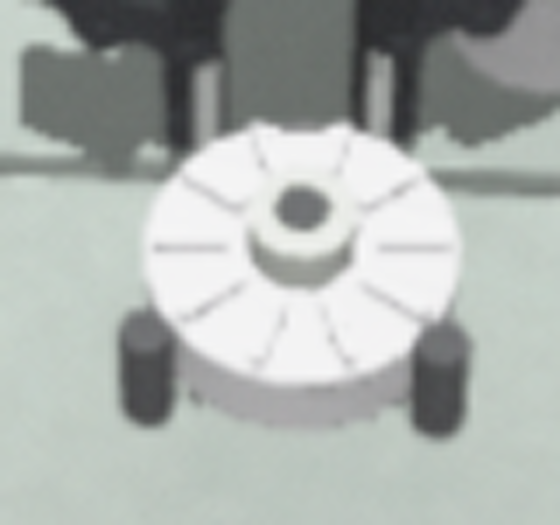

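```bash
python3 -m crank '{"slide":[[0.001,0,0],[0.001,0,0],[0,0,0]],"twist":[0,0,0]}' 
python3 - <<'E'
from bench import viewer
import cv2
im=viewer.snapshot("scene")["img"][:,:,::-1][225:300,240:320]
cv2.imwrite("pics/a12.png",cv2.resize(im,None,fx=7,fy=7,interpolation=cv2.INTER_CUBIC))
E
```

```text
time: 10.3
tool_pos: [548.0, -64.1, 22.9]
tcp_rot: [180.0, 0.3, 2.0]
ft_force: [-10.6, -2.7, 0.3]
finger_gap: 30.0
```

View pics/a12.png

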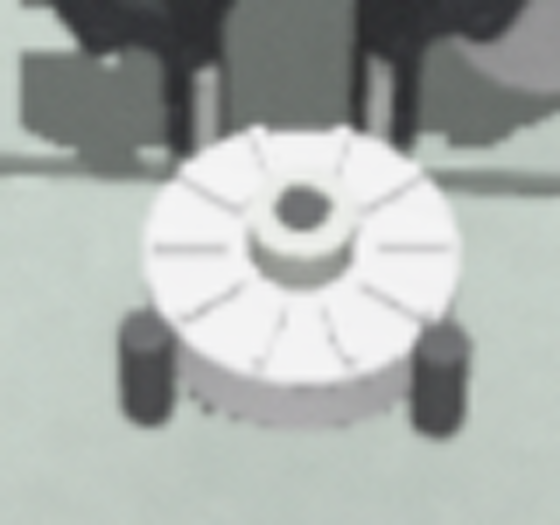

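```bash
python3 -m crank '{"slide":[[-0.005,0,0],[-0.01,0,0],[-0.01,0,0],[0,0,-0.03],[0,0,-0.04],[0,0,-0.04],[0,0,-0.04]],"twist":[0,0,0,0,0,0,0]}' 
python3 -m crank '{"slide":[[0,-0.04,-0.03],[0,-0.04,0],[0,-0.04,0],[0,-0.04,0],[0,-0.04,0],[0,-0.04,0],[0,-0.04,0],[0,0,0]],"twist":[0,0,0,0,0,0,0,0]}' 
python3 - <<'E'
from bench import viewer
import cv2,numpy as np
a=viewer.snapshot("scene")["img"][:,:,::-1][180:315,205:360]
cv2.imwrite("pics/f1.png",cv2.resize(a,None,fx=4,fy=4,interpolation=cv2.INTER_CUBIC))
a=viewer.snapshot("top")["img"][:,:,::-1]; cv2.imwrite("pics/f0.png",a)
cv2.imwrite("pics/f2.png",cv2.resize(a[105:270,205:355],None,fx=3.6,fy=3.6,interpolation=cv2.INTER_CUBIC))
E
```

```text
time: 11.05
tool_pos: [525.1, -64.5, 176.1]
tcp_rot: [180.0, -0.0, 2.0]
ft_force: [0.7, -0.5, 0.1]
finger_gap: 29.9
time: 11.85
tool_pos: [515.0, 219.5, 204.6]
tcp_rot: [-179.9, -0.0, 2.2]
ft_force: [-0.5, -0.8, 0.0]
finger_gap: 29.8
```

View pics/f1.png

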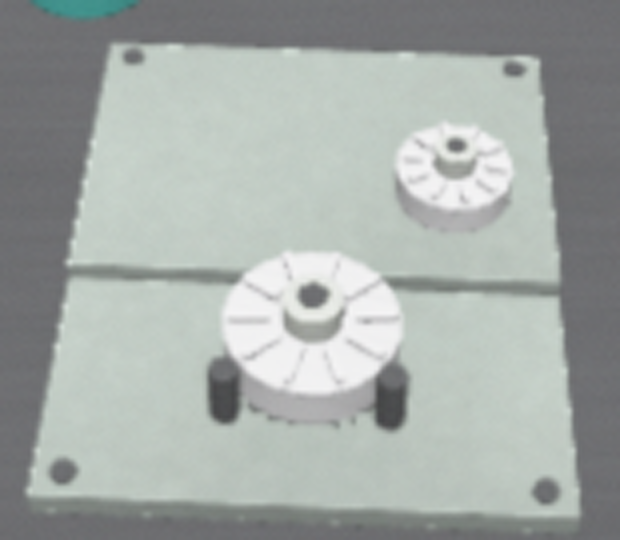

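View pics/f2.png

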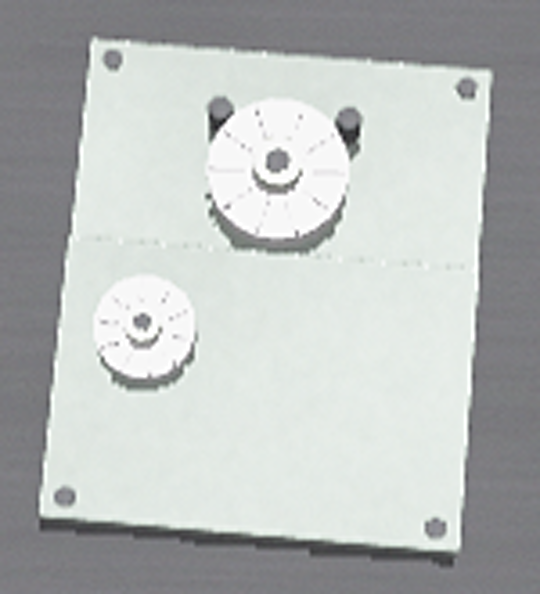

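```bash
python3 - <<'E'
from h import *
import cv2
print("scene",bp("scene",(313.5)/4-.5+205,(295.5)/4-.5+180,50),"top",bp("top",277.5/3.6-.5+205,160.5/3.6-.5+105,50))
# best 3D point of hub top from both
from scipy.optimize import least_squares
o=dict(scene=(313.5/4-.5+205,295.5/4-.5+180),top=(277.5/3.6-.5+205,160.5/3.6-.5+105))
f=lambda X:np.concatenate([np.array(proj(n,X))-o[n] for n in o])
s=least_squares(f,[588,-63,50]);print("tri now",s.x,s.fun)
o=dict(scene=(185.5/4-.5+205,127.5/4-.5+180),top=(383.5/3.6-.5+205,336.5/3.6-.5+105))
s=least_squares(f,[500,-110,56]);print("tri start (z must be 56)",s.x,s.fun)
def draw(img,n,fx,off,c,tilt,z,col):
    # tilt about rel y, rear up = positive
    ct,st=np.cos(tilt),np.sin(tilt); th=np.linspace(0,2*np.pi,90)
    for r,h in((34,22),(34,26),(12,36),(34,0)):
        P=np.stack([r*np.cos(th),r*np.sin(th),0*th+h],1)
        x=P[:,0]*ct+P[:,2]*st; zz=-P[:,0]*st+P[:,2]*ct
        w=np.stack([x,P[:,1]],1)@M+c; pts=[proj(n,np.array([a[0],a[1],b+z])) for a,b in zip(w,zz)]
        q=((np.array(pts)+.5-off)*fx-.5); cv2.polylines(img,[np.round(q*16).astype(np.int32)],True,col,1,cv2.LINE_AA,4)
a=cv2.imread("pics/f1.png"); t=cv2.imread("pics/f2.png")
for im,n,fx,off in((a,"scene",4,(205,180)),(t,"top",3.6,(205,105))):
    c=bp(n,*( (313.5/4-.5+205,295.5/4-.5+180) if n=="scene" else (277.5/3.6-.5+205,160.5/3.6-.5+105)),50)
    draw(im,n,fx,off,c,0,14,(0,0,255))
    tl=np.radians(6); c2=c-np.array([1,-.06])*36*np.sin(tl); draw(im,n,fx,off,c2,tl,14,(0,160,0))
a=a[220:440,200:430];t=t[70:270,180:380]
cv2.imwrite("pics/g.png",np.hstack([cv2.resize(a,(400,int(400*a.shape[0]/a.shape[1]))),cv2.resize(t,(382,382))[:382]][:1])); cv2.imwrite("pics/g2.png",cv2.resize(t,(500,500)))
cv2.imwrite("pics/g.png",cv2.resize(a,None,fx=2.6,fy=2.6))
E
```

```text
scene [586.59139083 -63.01485036] top [586.36835866 -61.07675633]
tri now [586.40261338 -62.15941545  49.76411632] [ 0.56494161 -0.00243622  0.63917689  0.03172266]
tri start (z must be 56) [ 501.71685648 -112.51111301   55.92044876] [ 0.43739301  0.00642132  0.44185593 -0.00316462]
```

View pics/g.png

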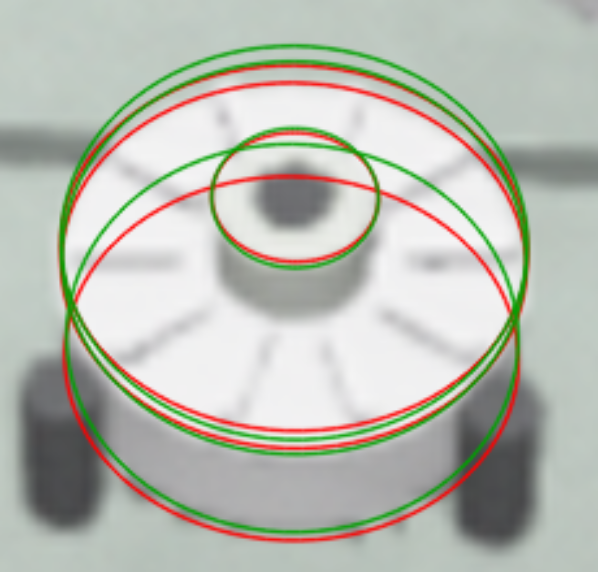

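View pics/g2.png

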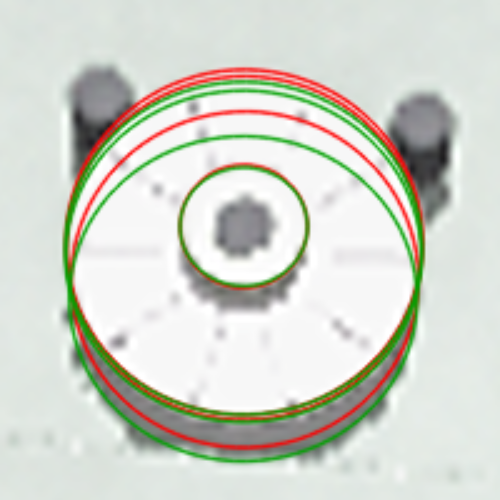

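The overlay matches a level disc (red), and the triangulated hub top is at z = 49.8 mm, where 50 is expected. The small wheel's hub is still at the same pixels, (457,146) in scene and (143,321) in top.

```bash
python3 -c "
from bench import hand_in,status
print(hand_in()); print(status.sense()['time'])"
```

```text
the job is handed in; nothing more can be done
None
the job is handed in; nothing more can be done
```

The larger flywheel is home in the nest, and I handed the job in at about 12 s of the 32 s allowed. I used the half-closed fingers as a fork behind its rim and pushed it diagonally past the small flywheel. Then I turned the fork and pushed it straight over the step until it stopped on the posts. The wrist force read about 11 N there with no further motion. I then backed off and lifted the arm clear.

Last checks, from both cameras before hand-in:
- **Height:** the hub top triangulates at z = 49.8 mm, against 50 mm when fully seated.
- **Level:** the outline matches a level disc and not one tilted 6°.
- **Position:** the axis is about 1.5–2 mm from the seat estimated from the buttons and posts, against the 10 mm limit. The two cameras differ by about 2 mm in y, and about 3.5 mm in x on the seat itself.
- **Small flywheel:** its hub sits at the same pixels as at the start, so it did not visibly move.

I did not measure the wheel's speed directly. No check failed.

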